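# Set the bench suction damper to its third notch

### The arm

A 7-joint arm with a two-finger parallel gripper is mounted at the origin on the work surface. World frame = base frame: x ahead of the robot, y to its left, z up, the work surface at z = 0. Lengths are in m, angles in rad, forces in N, time in s.
With the tool pointing down it reaches from about 0.425 to 0.875 m from the base axis. Payload 4.7 kg.
Tool frame: the origin (TCP) lies at the very end of the fingers, on their centre line; the grasp point (between the pads) lies 19 mm behind it; x points along the fingers, z is the direction in which the jaws open and shut, and the axes are right-handed (so a half turn about x gives the same grasp; the last joint's range is limited). The gripper opens to 87 mm and grips with 3 to 60 N. Pads are 19 mm wide; open, the fingers measure 117 mm over their backs; the gripper's body (75 mm by 190 mm) begins 51 mm behind the grasp point.
Start: joints at [-1.283, 0.321, -0.07, 1.45, 0.023, 1.371, -0.057], TCP at [0.176, 0.626, 0.223] pointing down, gripper open.
Joint ranges: [-2.86, 2.86], [-0.3, 2.09], [-1.38, 1.24], [0.06, 2.45], [-1.56, 4.7], [0.09, 2.05], [-2.69, 2.69]. Speed limits (rad/s): [2.57, 2.57, 3.14, 3.14, 3.14, 3.14, 3.14].

### API

Orientations are given as a rotation vector (axis times angle).
In Python, from bench import * gives the robot as it stands.
- The arm moves only by the shell command python3 -m handwheel 'ROWS' [OPENING] [FORCE]. ROWS is JSON, a list of rows, each an object with "xyz": the shift along the world's x, y, z in cm, a list of three; "angular": the turn, a rotation vector about the world's x, y, z in degrees, a list of three. A call has 1 to 5 rows; each row shifts and turns the pose as measured when the row begins; what a row does not reach is not made up. A row lasts 1/12 s, in which the tool goes at most 41.7 mm and 7.16 degrees, less where a joint would pass 70% of its speed; a pose out of reach is approached as far as the arm can. A call with a gripper value outside its range is refused whole. OPENING is the finger opening in cm, from 0 to 8.7, set as the call begins (- or left out, the last holds). The fingers move at their own pace and stop on an object; FORCE is the grip in N (left out, the last holds). Time passes only in rows, so rows that do not move let the fingers close. It gives the time, the measured TCP pose, the force and the opening at its end, in the units of the state.
- get_state(): the state, without advancing time (a new reading comes with each control period).
- get_image(name): name is "side" or "top"; returns a dict with "pixels" (420x560x3 uint8, blue, green, red), "K" (3x3 intrinsics, pixels), "cam_to_world" (4x4, takes a point from camera to world coordinates). Camera axes: x right, y down, z forward; pixel columns grow to the right and rows downward; lengths in m; the calibration is good to about 2 mm. A picture is of the moment at which its call begins. There is no depth.
- close_job(): hands the job in, once; it reports no verdict.
The state is a dict: "time": time; "joint_positions": joint angles; "qd": joint speeds; "joint_torque": joint torques, N m; "position": TCP position; "tool_rot": TCP orientation; "ft_force": force on the tool from outside, world axes, zero at the start; "torque": the same for the moment, N m; "grip_width": opening from 0.0 (shut) to 1.0 (fully open).
Only numpy, scipy, OpenCV 4.12 (cv2) and the standard library are available. Lean on these libraries where they do the work, as an engineer would, in place of code of your own. Each camera call takes 0.05 s, during which the arm holds its last target.

### The job

Open the dust suction damper with the orange handle to its third notch (three dots), counted from the shut end with the red block: lift the sprung lever clear of the teeth, swing it round and lower it until it has dropped fully home in that notch, feeling for it if the lever lands on a tooth, then let go. Leave the blue-handled damper and the other things on the bench as they are.

Things in the scene. Friction and masses are not known exactly. Their poses are not given: they have to be found in the camera images.
- orange_unit: Damper bolted to the bench: grey box, round aluminium plate on top (radius 130 mm, top face 86 mm above the bench), black nozzle on its +x side. Origin on the bench under the lever's vertical pivot, z up. At swing q the lever points outward at the angle (pi - 0.8 + q), counter-clockwise from the unit's x axis seen from above.
- orange_lever (a joint): Swing of the orange lever (rad), counter-clockwise from above; 0 = shut end (red block), range -0.02 to 1.60. It starts resting in the toothless gap, 0 to 0.37. Then five dark teeth with four notches between, nominally at 0.72 (one dot), 0.98, 1.24 (three dots), 1.50; the rack was screwed on with slack, so all four lie up to 0.08 off, together, either way: feel for them. Friction holds it; lifted, 2 N at the handle swings it.
- orange_lift (a joint): Lift of the lever arm (rad), 0 = fully down, to 0.32, about a level hinge 20 mm outward of the pivot axis, 105 mm above the bench. A spring and its weight pull it down: raising it takes about 5 to 10 N at the handle. Below about 0.12 the teeth block the swing; from 0.16 it clears them. On top of a tooth it rests at 0.11 to 0.13, in a notch at 0.
- orange_pawl (a point): Foot of the steel pawl under the arm, 105 mm from the pivot, 88 mm above the bench when down. The pawl is 12 mm wide with edges rounded 1.5 mm; the notches are 15.5 mm wide (1.7 mm play each side), the teeth 12 mm wide and 12 mm high.
- orange_grip (a point): Point to hold, on the axis of the orange handle: an upright round plastic grip, 28 mm across, 66 mm tall, 150 mm from the pivot, 130 mm from the lift hinge. With the arm down the grip spans 112 to 178 mm above the bench and this point is at 152 mm. The grip leans inward as the arm is lifted.
- blue_unit: The other damper, the same in build as the orange one, origin under its pivot; not to be touched.
- blue_grip (a point): Point on the axis of the blue handle (28 mm across, 66 mm tall), 152 mm above the bench; not to be moved.
- drill: yellow and black cordless drill standing on its battery, 205 mm tall; a bystander, origin at the centre of its underside as it would stand
- cup: blue plastic mug, 100 mm wide, 90 mm tall; a bystander, origin at the centre of its underside as it would stand
- screwdriver: screwdriver, 190 mm, lying; a bystander
- tape: green roll of tape, 90 mm wide, 25 mm high, lying flat; a bystander, origin at the centre of its underside as it would stand
- glue: yellow glue bottle with red cap, 60 mm wide, 160 mm tall; a bystander, origin at the centre of its underside as it would stand
- offcut: pine offcut, 150 x 70 x 22 mm, lying flat; a bystander, origin at the centre of its underside as it would stand
- hammer: small hammer, 200 mm, lying; a bystander

How it is judged:
On the way, in this order (a step that is already met when the one before it is completed fails the run):
1. the orange lever is lifted clear of the teeth (value of joint orange_lift above 0.12 rad), for 0.2 s.
2. the lever is over the toothed part, past the first tooth (value of joint orange_lever above 0.72 rad), for 0.1 s.
At the end, for the whole second after the job is handed in: the orange lever stands in the third notch (swing 1.24 within 0.11 rad, which only that notch allows), fully down (lift below 0.03 rad), released (value of joint orange_lever between 1.13 and 1.35 rad and value of joint orange_lift below 0.03 rad and contact force between the fingers and orange_unit below 0.1 N); the robot touches nothing.
It fails at once if the blue lever is moved (its handle by more than 15 mm) (distance of blue_grip from where it was at the start of the episode above 0.015 m).
It fails at once if a bystander is shifted by more than 30 mm (distance of any of drill, cup, screwdriver, tape, glue, offcut, hammer from where it was at the start of the episode above 0.03 m).
It also fails if it takes over 56 s, if anything falls off the work surface, if the arm or the gripper's body presses on something with over 40 N, if the wrist force passes 120 N, or if a joint passes its speed limit or range.

## Working session

There is one attempt and no reset: what is moved stays moved. The work goes in short steps, Python scripts to look and compute and a shell command to move; the robot and the scene stay as the last step left them, time stands still between calls to the robot, and variables do not carry over. Pictures are saved under pics/ and viewed, and the job is handed in when it is done.

```bash
ls; mkdir -p pics; python3 - <<'E'
from bench import *
import cv2
s=get_state()
for k in s: print(k,s[k])
for n in("side","top"):
    d=get_image(n); cv2.imwrite(f"pics/{n}0.png",d["pixels"]); print(n,d["K"],d["cam_to_world"])
E
```

```text
pics
time 0.0
joint_positions [-1.28290115  0.32181821 -0.0700606   1.45167912  0.02264957  1.37080042
 -0.05686183]
qd [-0.00207999 -0.00046745 -0.00150039 -0.00073952  0.00138285 -0.00158442
 -0.00147194]
joint_torque [ 8.59646898e-04 -4.91298401e+01 -4.03448185e-01 -3.12510216e+01
 -6.39889506e-02  4.41322848e-02  1.79445210e-04]
position [0.17568133 0.62523025 0.22146239]
tool_rot [-1.00649383  1.32781598  1.00436487]
ft_force [0.20547005 0.23639722 0.06035773]
torque [ 0.0096171  -0.00331373 -0.02023949]
grip_width 1.0041432357238786
side [[418.45520183   0.         274.68159625]
 [  0.         418.45520183 206.20653542]
 [  0.           0.           1.        ]] [[ 0.94469308 -0.20476772  0.25617408  0.24488347]
 [-0.32787524 -0.60700676  0.7239065  -0.83868919]
 [ 0.00726671 -0.7678626  -0.64057335  0.85350055]
 [ 0.          0.          0.          1.        ]]
top [[435.96169352   0.         282.28192501]
 [  0.         435.96169352 196.34935449]
 [  0.           0.           1.        ]] [[ 0.02116195 -0.98778416  0.15438469  0.36548397]
 [-0.99957965 -0.02396473 -0.01631592  0.0489274 ]
 [ 0.01981639 -0.15397452 -0.98787608  1.36949467]
 [ 0.          0.          0.          1.        ]]
```

View pics/side0.png

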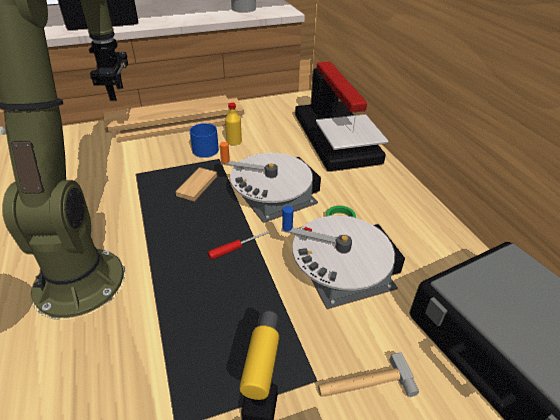

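View pics/top0.png

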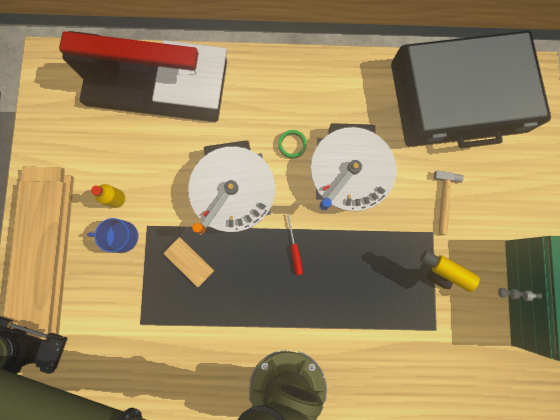

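Orange unit is the left one in the top view, pivot about (231,187) and handle about (198,228). I'll enlarge both views.

```bash
python3 - <<'E'
import cv2
t=cv2.imread("pics/top0.png")[130:250,170:290]; cv2.imwrite("pics/t0c.png",cv2.resize(t,None,fx=5,fy=5,interpolation=cv2.INTER_CUBIC))
t=cv2.imread("pics/side0.png")[120:220,200:330]; cv2.imwrite("pics/s0c.png",cv2.resize(t,None,fx=6,fy=6,interpolation=cv2.INTER_CUBIC))
E
```

```text
(no output)
```

View pics/t0c.png

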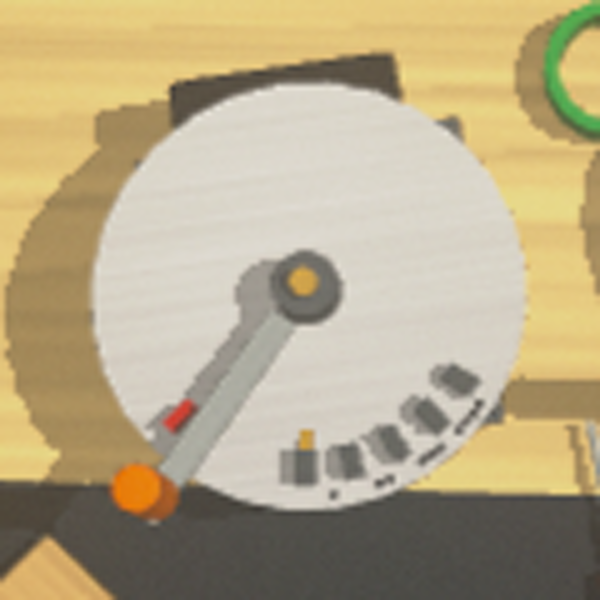

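View pics/s0c.png

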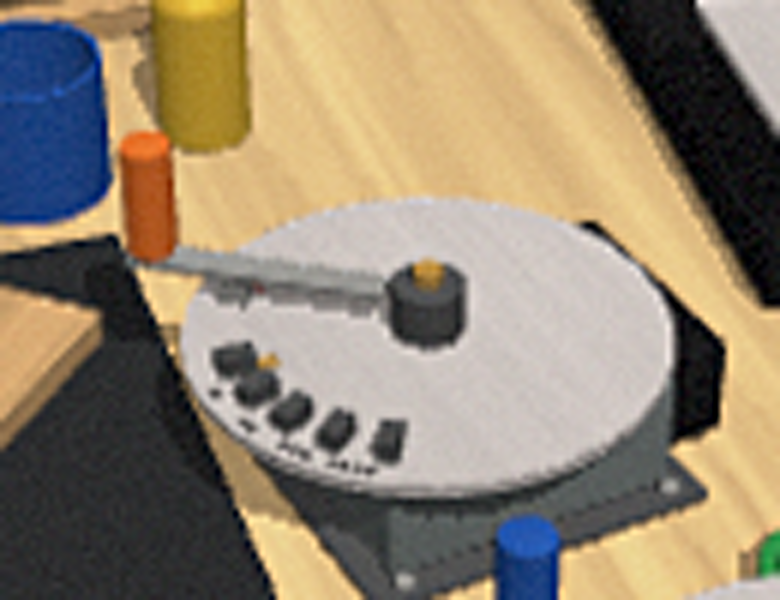

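Top crop: plate spans x 93–527, y 82–511; grip top centre at (138,489); teeth centres at about (304,467), (350,461), (391,443), (430,414), (460,380); dots outside. Side crop: grip top centre (147,146), its base (152,250). Turning these into world points.

```bash
cat > h.py <<'E'
import numpy as np
from bench import *
C={}
def cam(n):
    if n not in C: C[n]=get_image(n)
    return C[n]
# static calibration from the first picture
K={"side":np.array([[418.45520183,0,274.68159625],[0,418.45520183,206.20653542],[0,0,1]]),
"top":np.array([[435.96169352,0,282.28192501],[0,435.96169352,196.34935449],[0,0,1]])}
T={"side":np.array([[0.94469308,-0.20476772,0.25617408,0.24488347],[-0.32787524,-0.60700676,0.7239065,-0.83868919],[0.00726671,-0.7678626,-0.64057335,0.85350055],[0,0,0,1]]),
"top":np.array([[0.02116195,-0.98778416,0.15438469,0.36548397],[-0.99957965,-0.02396473,-0.01631592,0.0489274],[0.01981639,-0.15397452,-0.98787608,1.36949467],[0,0,0,1]])}
def onz(n,u,v,z):
    d=T[n][:3,:3]@np.linalg.inv(K[n])@[u,v,1]; o=T[n][:3,3]
    return o+d*(z-o[2])/d[2]
def proj(n,p):
    q=K[n]@(T[n][:3,:3].T@(np.asarray(p)-T[n][:3,3])); return q[:2]/q[2]
E
python3 - <<'E'
from h import *
from scipy.spatial.transform import Rotation as R
tc=lambda x,y,z:onz("top",170+(x+.5)/5-.5,130+(y+.5)/5-.5,z)
sc=lambda x,y,z:onz("side",200+(x+.5)/6-.5,120+(y+.5)/6-.5,z)
c=tc(310,296.5,.086); print("centre",c, "rad",np.linalg.norm(tc(527,296,.086)-tc(93,296,.086))/2,np.linalg.norm(tc(310,82,.086)-tc(310,511,.086))/2)
print("side centre",sc(427,345,.086), "spindle top",tc(303,282,.13))
g=tc(138,489,.178);g2=sc(147,146,.178);print("grip",g,g2,np.linalg.norm((g-c)[:2]),np.linalg.norm((g2-c)[:2]))
ga=np.arctan2(*(g-c)[1::-1]);print("grip ang",ga, "yaw if q=.185",ga-np.pi+.8-.185)
for x,y in((300,467),(350,461),(391,443),(430,414),(460,380)):
    p=tc(x,y,.097);d=p-c;print(np.arctan2(d[1],d[0])-ga,np.hypot(*d[:2]))
# nozzle direction: edges
for x,y in((170,85),(392,55)):print("nozzle",tc(x,y,.06)-c)
s=get_state();print(R.from_rotvec(s["tool_rot"]).as_matrix(),s["time"])
E
```

```text
centre [0.58487337 0.17928225 0.086     ] rad 0.129112323340419 0.12982543234419378
side centre [0.58674157 0.1667364  0.086     ] spindle top [0.58572836 0.17916914 0.13      ]
grip [0.46042883 0.25931659 0.178     ] [0.46583321 0.25552602 0.178     ] 0.14795924246973663 0.1413636142251533
grip ang 2.570060279254398 yaw if q=.185 0.04346762566460499
0.5641035623102382 0.10299397639028507
-5.433203620056503 0.10276461675828838
-5.177939034904668 0.1018565336143873
-4.898380784151529 0.10198691548595096
-4.6388693279077495 0.10370881653579969
nozzle [ 0.13462777  0.09395615 -0.026     ]
nozzle [ 0.15740583 -0.04210848 -0.026     ]
[[-3.56493850e-04 -9.62761277e-01  2.70352727e-01]
 [-1.69388468e-03  2.70352938e-01  9.62759793e-01]
 [-9.99998502e-01 -1.14728398e-04 -1.72718574e-03]] 0.1
```

```bash
python3 -m handwheel '[{"xyz":[2.4,-3.05,0.2],"angular":[0,0,-1.5]},{"xyz":[2.4,-3.05,0.2],"angular":[0,0,-1.5]},{"xyz":[2.4,-3.05,0],"angular":[0,0,-1.5]},{"xyz":[2.4,-3.05,0],"angular":[0,0,-1.5]},{"xyz":[2.4,-3.05,0],"angular":[0,0,-1.5]}]' 8.7 20
python3 -m handwheel '[{"xyz":[2.4,-3.05,0],"angular":[0,0,-1.5]},{"xyz":[2.4,-3.05,0],"angular":[0,0,-1.5]},{"xyz":[2.4,-3.05,0],"angular":[0,0,-1.5]},{"xyz":[2.4,-3.05,0],"angular":[0,0,-1.5]},{"xyz":[2.4,-3.05,0],"angular":[0,0,-1.5]}]'
cat > st.py <<'E'
from h import *
from scipy.spatial.transform import Rotation as R
s=get_state();M=R.from_rotvec(s["tool_rot"]).as_matrix()
g=s["position"]-.019*M[:,0]
c=np.array([.585,.179])
print("t %.2f"%s["time"],"tcp",np.round(s["position"],4),"gp",np.round(g,4),"x",np.round(M[:,0],3),"jawang %.3f"%np.arctan2(M[1,2],M[0,2]),"F",np.round(s["ft_force"],1),"w %.1fmm"%(87*s["grip_width"]),"polar",np.round(np.arctan2(g[1]-c[1],g[0]-c[0])%6.2832,3),np.round(np.hypot(*(g[:2]-c)),4))
E
python3 st.py
```

```text
time: 0.52
position: [0.2868, 0.473, 0.2204]
tool_rot: [-0.917, 1.378, 0.921]
ft_force: [0.1, 0.3, -0.0]
grip_width: 0.998
time: 0.93
position: [0.4099, 0.3108, 0.2187]
tool_rot: [-0.813, 1.425, 0.818]
ft_force: [1.0, 0.2, -0.5]
grip_width: 1.0
t 0.93 tcp [0.4099 0.3108 0.2187] gp [0.4101 0.3109 0.2377] x [-0.012 -0.003 -1.   ] jawang 1.045 F [ 1.   0.2 -0.5] w 87.0mm polar 2.495 0.2191
```

```bash
python3 -m handwheel '[{"xyz":[2.2,-2.2,0.3],"angular":[0,0,-1]},{"xyz":[2.2,-2.2,0],"angular":[0,0,-1]},{"xyz":[0,0,0],"angular":[0,0,0]},{"xyz":[0,0,0],"angular":[0,0,0]}]' 
python3 st.py
```

```text
time: 1.27
position: [0.4611, 0.2527, 0.2209]
tool_rot: [-0.774, 1.442, 0.772]
ft_force: [-0.3, -0.4, 0.4]
grip_width: 0.998
t 1.27 tcp [0.4611 0.2527 0.2209] gp [0.4613 0.2529 0.2399] x [-0.011 -0.007 -1.   ] jawang 0.990 F [-0.3 -0.4  0.4] w 86.9mm polar 2.604 0.1441
```

```bash
python3 -m handwheel '[{"xyz":[0,0.6,-0.5],"angular":[0,0,0]},{"xyz":[0,0,-0.5],"angular":[0,0,0]},{"xyz":[0,0,0],"angular":[0,0,0]}]' 
python3 - <<'E'
from h import *;import cv2
a=get_image("top")["pixels"][150:270,140:260];b=get_image("side")["pixels"][60:180,160:280]
cv2.imwrite("pics/a1.png",cv2.resize(np.hstack([a,b]),None,fx=3.3,fy=3.3,interpolation=cv2.INTER_CUBIC))
E
python3 st.py
```

```text
time: 1.52
position: [0.46, 0.2599, 0.2093]
tool_rot: [-0.774, 1.443, 0.773]
ft_force: [-1.0, -1.1, 0.5]
grip_width: 0.999
t 1.62 tcp [0.46   0.2606 0.21  ] gp [0.4602 0.2607 0.229 ] x [-0.012 -0.006 -1.   ] jawang 0.992 F [-0.2  0.3  0.1] w 86.8mm polar 2.562 0.1492
```

View pics/a1.png

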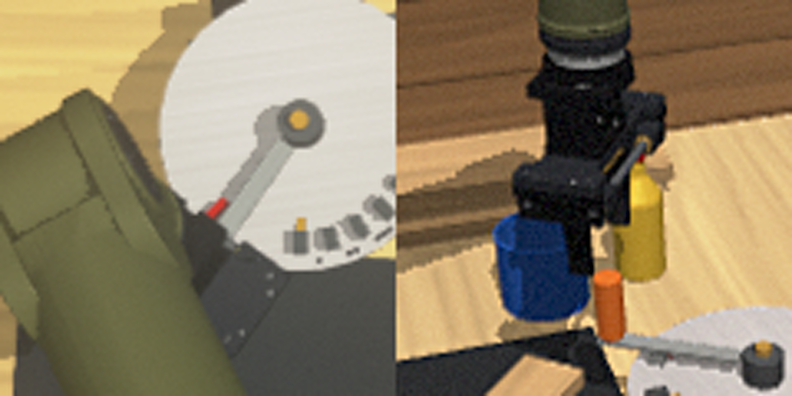

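The gripper is above the grip, which sits at (608,270) in the right half; the near finger at (580,240) is in front and to the left, as expected. Descending.

```bash
python3 -m handwheel '[{"xyz":[0.05,-0.1,-2],"angular":[0,0,0]},{"xyz":[0,0,-1.5],"angular":[0,0,0]},{"xyz":[0,0,0],"angular":[0,0,0]}]' 
python3 st.py
python3 -m handwheel '[{"xyz":[0.05,0,-2],"angular":[0,0,0]},{"xyz":[0,0,-1.7],"angular":[0,0,0]},{"xyz":[0,0,0],"angular":[0,0,0]}]'
python3 - <<'E'
from h import *;import cv2
b=get_image("side")["pixels"][80:200,160:300]
cv2.imwrite("pics/a2.png",cv2.resize(b,None,fx=5,fy=5,interpolation=cv2.INTER_CUBIC))
E
python3 st.py
```

```text
time: 1.87
position: [0.4595, 0.2629, 0.1752]
tool_rot: [-0.778, 1.438, 0.779]
ft_force: [-0.6, -0.6, -0.2]
grip_width: 0.996
t 1.87 tcp [0.4595 0.2629 0.1752] gp [0.4597 0.263  0.1942] x [-0.009 -0.004 -1.   ] jawang 0.998 F [-0.6 -0.6 -0.2] w 86.7mm polar 2.551 0.1508
time: 2.12
position: [0.4595, 0.2656, 0.1391]
tool_rot: [-0.78, 1.434, 0.783]
ft_force: [-0.6, -0.1, -0.1]
grip_width: 1.003
t 2.17 tcp [0.4601 0.2661 0.1406] gp [0.4602 0.2661 0.1596] x [-0.006 -0.001 -1.   ] jawang 1.002 F [0.3 0.4 0.5] w 87.2mm polar 2.532 0.1521
```

View pics/a2.png

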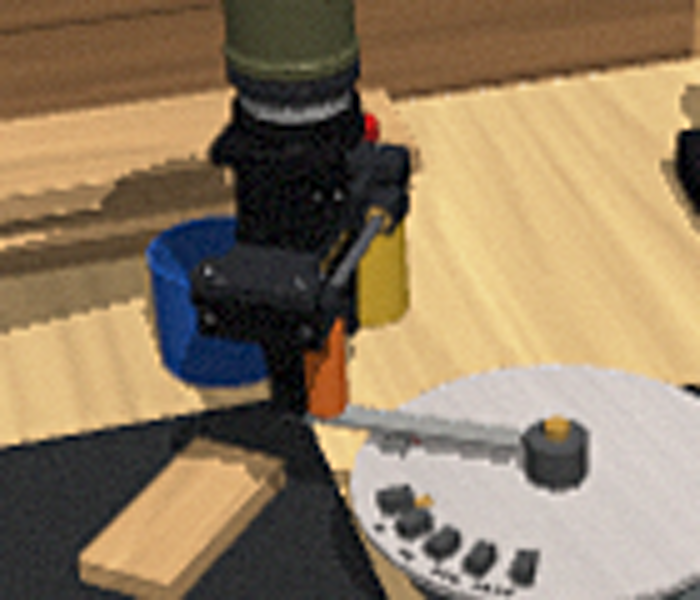

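The grip is between the fingers. Correct the 6 mm y drift, then lower slightly and close.

```bash
python3 -m handwheel '[{"xyz":[0.1,-0.8,-0.5],"angular":[0,0,0]},{"xyz":[0,0,-0.1],"angular":[0,0,0]},{"xyz":[0,0,0],"angular":[0,0,0]}]'; python3 st.py
python3 -m handwheel '[{"xyz":[0,0,0],"angular":[0,0,0]},{"xyz":[0,0,0],"angular":[0,0,0]},{"xyz":[0,0,0],"angular":[0,0,0]},{"xyz":[0,0,0],"angular":[0,0,0]},{"xyz":[0,0,0],"angular":[0,0,0]}]' 0 30
python3 st.py
python3 -m handwheel '[{"xyz":[0,0,0],"angular":[0,0,0]},{"xyz":[0,0,0],"angular":[0,0,0]},{"xyz":[0,0,0],"angular":[0,0,0]},{"xyz":[0,0,0],"angular":[0,0,0]},{"xyz":[0,0,0],"angular":[0,0,0]}]'
python3 st.py
```

```text
time: 2.42
position: [0.4624, 0.259, 0.1377]
tool_rot: [-0.78, 1.428, 0.784]
ft_force: [0.7, 0.0, -0.1]
grip_width: 0.994
t 2.42 tcp [0.4624 0.259  0.1377] gp [0.4625 0.259  0.1567] x [-0.003  0.001 -1.   ] jawang 1.004 F [ 0.7  0.  -0.1] w 86.5mm polar 2.563 0.1463
time: 2.83
position: [0.4641, 0.2595, 0.1407]
tool_rot: [-0.778, 1.423, 0.784]
ft_force: [0.1, 0.1, -0.0]
grip_width: 0.708
t 2.83 tcp [0.4641 0.2595 0.1407] gp [0.4641 0.2594 0.1597] x [ 0.001  0.004 -1.   ] jawang 1.003 F [ 0.1  0.1 -0. ] w 61.6mm polar 2.555 0.1452
time: 3.25
position: [0.4641, 0.26, 0.1408]
tool_rot: [-0.778, 1.422, 0.784]
ft_force: [0.6, 1.6, -1.2]
grip_width: 0.324
t 3.25 tcp [0.4641 0.26   0.1408] gp [0.4641 0.26   0.1598] x [ 0.001  0.005 -1.   ] jawang 1.003 F [ 0.6  1.6 -1.2] w 28.2mm polar 2.552 0.1455
```

```bash
python3 -m handwheel '[{"xyz":[0.15,-0.1,0.7],"angular":[1.7,2.6,0]},{"xyz":[0.2,-0.15,0.7],"angular":[1.7,2.6,0]},{"xyz":[0,0,0],"angular":[0,0,0]}]' - 40
python3 st.py
```

```text
time: 3.5
position: [0.4665, 0.2574, 0.1523]
tool_rot: [-0.706, 1.476, 0.872]
ft_force: [-3.3, 2.4, -4.7]
grip_width: 0.311
t 3.50 tcp [0.4665 0.2574 0.1523] gp [0.4683 0.2562 0.1712] x [-0.094  0.064 -0.994] jawang 1.006 F [-3.3  2.4 -4.7] w 27.1mm polar 2.558 0.1399
```

```bash
python3 -m handwheel '[{"xyz":[0.2,-0.15,0.7],"angular":[1.7,2.6,0]},{"xyz":[0.25,-0.15,0.7],"angular":[1.7,2.6,0]},{"xyz":[0.05,0,0.2],"angular":[0,0,0]},{"xyz":[0,0,0],"angular":[0,0,0]}]'
python3 - <<'E'
from h import *;import cv2
b=get_image("side")["pixels"][80:200,160:300]
cv2.imwrite("pics/a3.png",cv2.resize(b,None,fx=5,fy=5,interpolation=cv2.INTER_CUBIC))
E
python3 st.py
```

```text
time: 3.83
position: [0.4698, 0.2547, 0.1633]
tool_rot: [-0.634, 1.529, 0.955]
ft_force: [-0.6, 2.7, -5.7]
grip_width: 0.312
t 3.88 tcp [0.4695 0.2548 0.163 ] gp [0.4731 0.2525 0.1816] x [-0.187  0.117 -0.975] jawang 1.009 F [-0.5  1.8 -6. ] w 27.2mm polar 2.56 0.1339
```

View pics/a3.png

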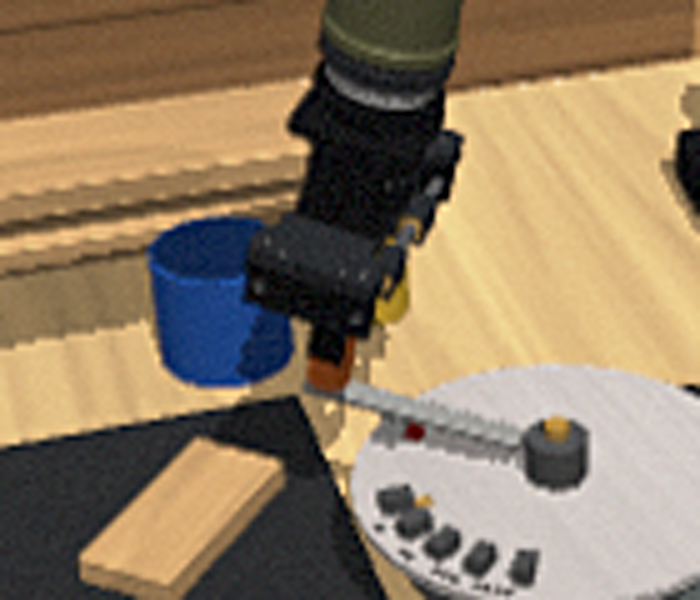

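```bash
cat > plan.py <<'E'
import sys
from h import *
from scipy.spatial.transform import Rotation as R
phi1,lift1,n=float(sys.argv[1]),float(sys.argv[2]),int(sys.argv[3])
c=np.array([.585,.179])
def pose(phi,L):
    r,h=.1255,.0357
    rr=.02+r*np.cos(L)-h*np.sin(L); z=.105+h*np.cos(L)+r*np.sin(L)
    u=np.array([np.cos(phi),np.sin(phi)])
    x=np.array([*(np.sin(L)*u),-np.cos(L)]); a=phi-np.pi/2; zz=np.array([np.cos(a),np.sin(a),0])
    return np.array([*(c+rr*u),z]),R.from_matrix(np.column_stack([x,np.cross(zz,x),zz]))
s=get_state(); p=s["position"]; Rm=R.from_rotvec(s["tool_rot"])
phi0=np.arctan2(p[1]-c[1],p[0]-c[0])%(2*np.pi)
L0=min(np.linspace(0,.35,351),key=lambda L:abs(pose(phi0,L)[0][2]-p[2]))
print("now phi %.3f lift %.3f rad err mm %.1f"%(phi0,L0,1e3*(np.hypot(*(p[:2]-c))-np.hypot(*(pose(phi0,L0)[0][:2]-c)))))
for i in range(1,n+1):
    f=i/n; q,Q=pose(phi0+(phi1-phi0)*f,L0+(lift1-L0)*f)
    print(np.round((q-p)*100,2),np.round(np.degrees((Q*Rm.inv()).as_rotvec()),1)); p,Rm=q,Q
E
python3 plan.py 2.6 0.24 1; python3 plan.py 3.815 0.24 13
```

```text
now phi 2.561 lift 0.184 rad err mm 1.2
[ 0.11 -0.7   0.65] [0.6 0.9 1.1]
now phi 2.561 lift 0.184 rad err mm 1.2
[-0.54 -1.22  0.05] [-0.9 -1.7  4.4]
[-0.53 -1.2   0.05] [0.1 0.2 5.5]
[-0.41 -1.25  0.05] [0.1 0.2 5.5]
[-0.29 -1.28  0.05] [0.1 0.2 5.5]
[-0.17 -1.3   0.05] [0.  0.2 5.5]
[-0.04 -1.31  0.05] [0.  0.2 5.5]
[ 0.09 -1.3   0.05] [-0.   0.2  5.5]
[ 0.21 -1.28  0.05] [-0.   0.2  5.5]
[ 0.33 -1.26  0.05] [-0.1  0.2  5.5]
[ 0.45 -1.21  0.05] [-0.1  0.2  5.5]
[ 0.57 -1.16  0.05] [-0.1  0.2  5.5]
[ 0.67 -1.1   0.05] [-0.1  0.2  5.5]
[ 0.78 -1.03  0.05] [-0.1  0.2  5.5]
```

```bash
python3 -m handwheel '[{"xyz":[0.1,-0.7,0.75],"angular":[0.6,0.9,1.1]},{"xyz":[0,0,0.1],"angular":[0,0,0]},{"xyz":[0,0,0],"angular":[0,0,0]}]'
python3 plan.py 3.8 0.24 13|head -6;python3 st.py
```

```text
time: 4.13
position: [0.4689, 0.2489, 0.1674]
tool_rot: [-0.647, 1.532, 0.984]
ft_force: [1.2, 2.9, -9.3]
grip_width: 0.313
now phi 2.600 lift 0.221 rad err mm 0.9
[-0.51 -1.14  0.01] [-0.2 -0.7  5. ]
[-0.48 -1.15  0.02] [0.  0.1 5.3]
[-0.37 -1.18  0.02] [0.  0.1 5.3]
[-0.26 -1.21  0.02] [0.  0.1 5.3]
[-0.15 -1.23  0.02] [0.  0.1 5.3]
t 4.13 tcp [0.4689 0.2489 0.1674] gp [0.4727 0.2467 0.1858] x [-0.202  0.117 -0.972] jawang 1.034 F [ 1.2  2.9 -9.3] w 27.2mm polar 2.599 0.1311
```

```bash
python3 -m handwheel '[{"xyz":[-0.5,-1.15,0.1],"angular":[0,-0.3,5]},{"xyz":[-0.45,-1.15,0.1],"angular":[0,0,5.2]},{"xyz":[-0.35,-1.2,0.1],"angular":[0,0,5.2]}]'
python3 plan.py 3.8 0.24 10|head -6;python3 st.py
```

```text
time: 4.38
position: [0.4551, 0.2153, 0.1666]
tool_rot: [-0.884, 1.459, 1.185]
ft_force: [2.4, 1.3, -10.6]
grip_width: 0.311
now phi 2.869 lift 0.215 rad err mm -0.1
[-0.28 -1.22  0.03] [ 0.  -0.4  4.4]
[-0.15 -1.25  0.03] [0.  0.1 5.3]
[-0.03 -1.25  0.03] [0.  0.1 5.3]
[ 0.08 -1.25  0.03] [-0.   0.1  5.3]
[ 0.2  -1.23  0.03] [-0.   0.1  5.3]
t 4.38 tcp [0.4551 0.2153 0.1666] gp [0.4592 0.2143 0.1851] x [-0.216  0.054 -0.975] jawang 1.314 F [  2.4   1.3 -10.6] w 27.1mm polar 2.868 0.1306
```

```bash
python3 -m handwheel '[{"xyz":[-0.3,-1.25,0.2],"angular":[0,0,4.6]},{"xyz":[-0.15,-1.25,0.15],"angular":[0,0,5.3]},{"xyz":[-0.03,-1.25,0.1],"angular":[0,0,5.3]},{"xyz":[0.1,-1.25,0.1],"angular":[0,0,5.3]}]'
python3 plan.py 3.8 0.24 6|head -6;python3 st.py
```

```text
time: 4.72
position: [0.452, 0.1642, 0.1665]
tool_rot: [-1.2, 1.323, 1.446]
ft_force: [2.2, 1.0, -11.6]
grip_width: 0.313
now phi 3.253 lift 0.214 rad err mm -1.2
[ 0.1  -1.22  0.05] [0.3 0.3 4.8]
[ 0.33 -1.18  0.05] [-0.1  0.2  5.2]
[ 0.43 -1.15  0.05] [-0.1  0.2  5.2]
[ 0.54 -1.1   0.05] [-0.1  0.2  5.2]
[ 0.63 -1.04  0.05] [-0.1  0.2  5.2]
t 4.72 tcp [0.452  0.1642 0.1665] gp [0.456  0.1648 0.1851] x [-0.211 -0.031 -0.977] jawang 1.689 F [  2.2   1.  -11.6] w 27.2mm polar 3.251 0.1298
```

```bash
python3 -m handwheel '[{"xyz":[0.1,-1.25,0.2],"angular":[0,0,4.8]},{"xyz":[0.3,-1.2,0.15],"angular":[0,0,5.2]},{"xyz":[0.4,-1.15,0.1],"angular":[0,0,5.2]},{"xyz":[0.5,-1.1,0.1],"angular":[0,0,5.2]}]'
python3 plan.py 3.8 0.22 2|head -6;python3 st.py
```

```text
time: 5.05
position: [0.4667, 0.1165, 0.166]
tool_rot: [-1.508, 1.134, 1.692]
ft_force: [3.9, 0.8, -12.7]
grip_width: 0.31
now phi 3.627 lift 0.209 rad err mm -1.5
[ 0.48 -1.06  0.06] [0.2 0.7 4.9]
[ 0.7  -0.93  0.06] [-0.2  0.3  4.9]
t 5.05 tcp [0.4667 0.1165 0.166 ] gp [0.47   0.1185 0.1846] x [-0.176 -0.104 -0.979] jawang 2.058 F [  3.9   0.8 -12.7] w 27.0mm polar 3.626 0.1299
```

```bash
python3 -m handwheel '[{"xyz":[0.5,-1.0,0.15],"angular":[0,0.4,4.9]},{"xyz":[0.6,-0.7,0.1],"angular":[0,0,4.5]},{"xyz":[0,0,0],"angular":[0,0,0]}]'
python3 - <<'E'
from h import *;import cv2
a=get_image("top")["pixels"][140:240,170:290];b=get_image("side")["pixels"][100:230,200:330]
cv2.imwrite("pics/a4.png",cv2.resize(b,None,fx=4.5,fy=4.5,interpolation=cv2.INTER_CUBIC))
cv2.imwrite("pics/a4t.png",cv2.resize(a,None,fx=5,fy=5,interpolation=cv2.INTER_CUBIC))
E
python3 plan.py 3.815 0.12 2;python3 st.py
```

```text
time: 5.3
position: [0.4791, 0.0961, 0.1651]
tool_rot: [-1.643, 1.037, 1.801]
ft_force: [3.0, -0.8, -10.9]
grip_width: 0.311
now phi 3.800 lift 0.203 rad err mm -1.3
[-0.23 -0.31 -0.48] [ 2.2 -1.8  0.9]
[-0.11 -0.22 -0.49] [ 1.5 -1.9  0.4]
t 5.40 tcp [0.4787 0.0968 0.1653] gp [0.4817 0.0994 0.1838] x [-0.158 -0.135 -0.978] jawang 2.222 F [  3.6  -2.8 -11. ] w 27.5mm polar 3.798 0.1304
```

View pics/a4.png

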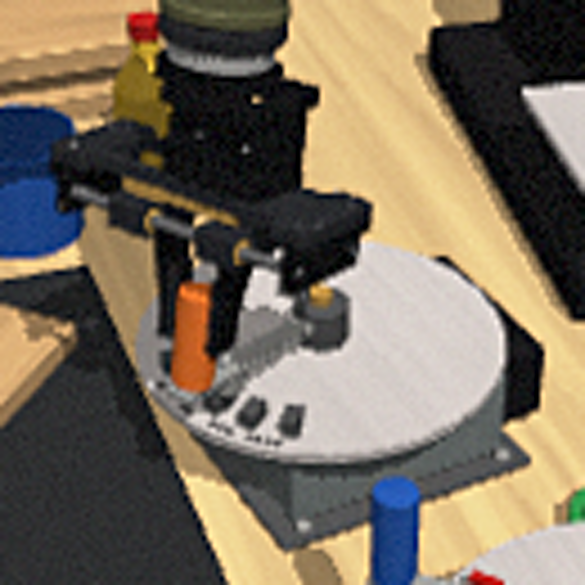

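View pics/a4t.png

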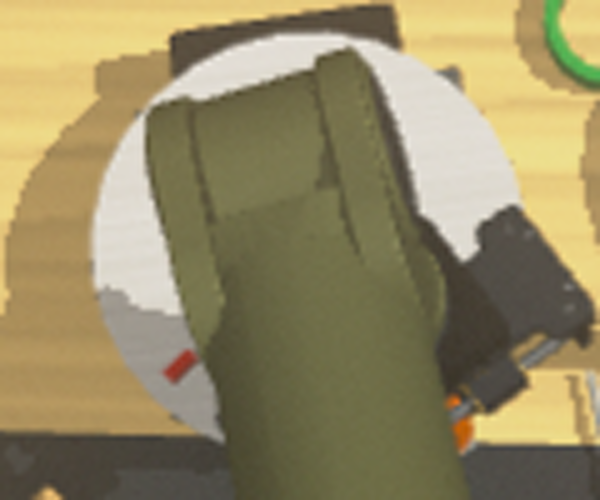

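Side view (crop): grip at (192,335); the teeth still visible at (218,398), (252,412), (292,420) are the third to fifth, with the three dots near (222,428). Lowering toward the gap at phi 3.815.

```bash
python3 -m handwheel '[{"xyz":[-0.05,-0.3,-0.4],"angular":[1.5,-1.8,0.9]},{"xyz":[-0.1,-0.15,-0.4],"angular":[1.5,-1.8,0]},{"xyz":[0,0,0],"angular":[0,0,0]}]'
python3 plan.py 3.815 0.06 2;python3 st.py
```

```text
time: 5.65
position: [0.4762, 0.0929, 0.1557]
tool_rot: [-1.663, 0.949, 1.753]
ft_force: [5.5, -0.7, -10.8]
grip_width: 0.313
now phi 3.811 lift 0.122 rad err mm -1.5
[-0.22 -0.21 -0.37] [ 1.6 -1.2  0.7]
[-0.09 -0.11 -0.38] [ 1.1 -1.4  0.1]
t 5.65 tcp [0.4762 0.0929 0.1557] gp [0.478  0.0945 0.1745] x [-0.093 -0.084 -0.992] jawang 2.230 F [  5.5  -0.7 -10.8] w 27.2mm polar 3.81 0.1363
```

```bash
python3 -m handwheel '[{"xyz":[-0.2,-0.2,-0.35],"angular":[1.4,-1.2,0.5]},{"xyz":[0,0,0],"angular":[0,0,0]}]'; python3 st.py
python3 -m handwheel '[{"xyz":[-0.1,-0.1,-0.3],"angular":[1.1,-1.2,0]},{"xyz":[0,0,0],"angular":[0,0,0]}]'
python3 plan.py 3.815 0.0 2;python3 st.py
```

```text
time: 5.82
position: [0.475, 0.0921, 0.1521]
tool_rot: [-1.67, 0.907, 1.737]
ft_force: [2.9, -2.5, -12.0]
grip_width: 0.312
t 5.82 tcp [0.475  0.0921 0.1521] gp [0.4763 0.0932 0.171 ] x [-0.068 -0.059 -0.996] jawang 2.236 F [  2.9  -2.5 -12. ] w 27.2mm polar 3.81 0.1385
time: 5.98
position: [0.4742, 0.0914, 0.1491]
tool_rot: [-1.674, 0.88, 1.716]
ft_force: [5.4, -0.6, -11.8]
grip_width: 0.31
now phi 3.810 lift 0.067 rad err mm -1.6
[-0.22 -0.21 -0.42] [ 1.2 -1.1  0.4]
[-0.08 -0.1  -0.42] [ 1.2 -1.5  0.1]
t 5.98 tcp [0.4742 0.0914 0.1491] gp [0.4751 0.0922 0.168 ] x [-0.045 -0.041 -0.998] jawang 2.235 F [  5.4  -0.6 -11.8] w 26.9mm polar 3.81 0.1401
```

```bash
python3 -m handwheel '[{"xyz":[-0.2,-0.2,-0.4],"angular":[1.2,-1.2,0.4]},{"xyz":[0,0,0],"angular":[0,0,0]}]'; python3 st.py
python3 -m handwheel '[{"xyz":[-0.1,-0.1,-0.4],"angular":[1.2,-1.4,0]},{"xyz":[0,0,0],"angular":[0,0,0]}]'
python3 plan.py 3.815 0.0 2;python3 st.py
```

```text
time: 6.15
position: [0.4734, 0.0905, 0.1454]
tool_rot: [-1.682, 0.844, 1.7]
ft_force: [4.7, -1.1, -11.2]
grip_width: 0.312
t 6.15 tcp [0.4734 0.0905 0.1454] gp [0.4738 0.0909 0.1643] x [-0.02  -0.021 -1.   ] jawang 2.241 F [  4.7  -1.1 -11.2] w 27.1mm polar 3.811 0.1419
time: 6.32
position: [0.4725, 0.0898, 0.1416]
tool_rot: [-1.686, 0.814, 1.677]
ft_force: [6.6, -0.3, -12.0]
grip_width: 0.312
now phi 3.812 lift 0.007 rad err mm -1.7
[-0.13 -0.13 -0.05] [-0.1  0.4  0.2]
[ 0.   -0.02 -0.04] [ 0.1 -0.2  0.1]
t 6.32 tcp [0.4725 0.0898 0.1416] gp [0.4724 0.0898 0.1606] x [ 0.005 -0.001 -1.   ] jawang 2.239 F [  6.6  -0.3 -12. ] w 27.1mm polar 3.812 0.1436
```

```bash
python3 -m handwheel '[{"xyz":[-0.1,-0.1,-0.4],"angular":[0,0,0]},{"xyz":[0,0,-0.2],"angular":[0,0,0]},{"xyz":[0,0,0],"angular":[0,0,0]}]'; 
python3 - <<'E'
from h import *;import cv2
b=get_image("side")["pixels"][130:230,210:310]
cv2.imwrite("pics/a5.png",cv2.resize(b,None,fx=6,fy=6,interpolation=cv2.INTER_CUBIC))
E
python3 st.py
```

```text
time: 6.57
position: [0.4727, 0.0898, 0.1417]
tool_rot: [-1.687, 0.814, 1.674]
ft_force: [5.3, -0.3, -11.5]
grip_width: 0.31
t 6.62 tcp [0.4726 0.0897 0.1413] gp [0.4725 0.0897 0.1603] x [ 0.007 -0.001 -1.   ] jawang 2.238 F [ 2.6 -1.3 -8.5] w 27.0mm polar 3.812 0.1437
```

View pics/a5.png

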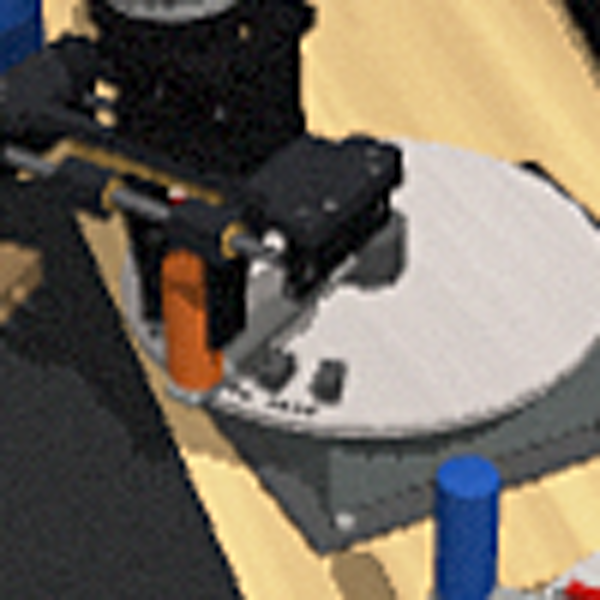

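```bash
python3 -m handwheel '[{"xyz":[0,0,-0.5],"angular":[0,0,0]}]';python3 st.py; python3 -m handwheel '[{"xyz":[0,0,0],"angular":[0,0,0]}]'; python3 st.py; python3 plan.py 3.815 0 1
```

```text
time: 6.7
position: [0.4724, 0.0891, 0.139]
tool_rot: [-1.687, 0.816, 1.675]
ft_force: [-12.6, -8.6, 36.8]
grip_width: 0.31
t 6.70 tcp [0.4724 0.0891 0.139 ] gp [0.4723 0.0891 0.158 ] x [ 0.006 -0.003 -1.   ] jawang 2.238 F [-12.6  -8.6  36.8] w 27.0mm polar 3.815 0.1441
time: 6.78
position: [0.4727, 0.0894, 0.1411]
tool_rot: [-1.687, 0.815, 1.675]
ft_force: [1.7, 0.7, -6.6]
grip_width: 0.309
t 6.78 tcp [0.4727 0.0894 0.1411] gp [0.4726 0.0894 0.1601] x [ 0.006 -0.002 -1.   ] jawang 2.238 F [ 1.7  0.7 -6.6] w 26.9mm polar 3.815 0.1437
now phi 3.815 lift 0.004 rad err mm -1.7
[-0.15 -0.11 -0.04] [0.1 0.3 0.4]
```

Pushing gives +37 N at TCP z 0.139, and the height before lifting was 0.1407, so the lever is bottomed. Open partway, go up and look.

```bash
python3 -m handwheel '[{"xyz":[0,0,0],"angular":[0,0,0]},{"xyz":[0,0,0],"angular":[0,0,0]},{"xyz":[0,0,0],"angular":[0,0,0]},{"xyz":[0,0,0],"angular":[0,0,0]},{"xyz":[0,0,0],"angular":[0,0,0]}]' 6
python3 st.py
python3 -c "
from h import *
print('blue grip',onz('top',326,203,.178))"
python3 - <<'E'
from h import *;import cv2
b=get_image("side")["pixels"][130:230,210:310]
cv2.imwrite("pics/a6.png",cv2.resize(b,None,fx=6,fy=6,interpolation=cv2.INTER_CUBIC))
E
```

```text
time: 7.2
position: [0.4735, 0.0922, 0.1432]
tool_rot: [-1.688, 0.81, 1.675]
ft_force: [-0.1, -0.3, -0.4]
grip_width: 0.605
t 7.20 tcp [0.4735 0.0922 0.1432] gp [0.4734 0.0922 0.1622] x [ 0.008  0.    -1.   ] jawang 2.240 F [-0.1 -0.3 -0.4] w 52.7mm polar 3.803 0.1414
blue grip [ 0.53601243 -0.09203901  0.178     ]
```

View pics/a6.png

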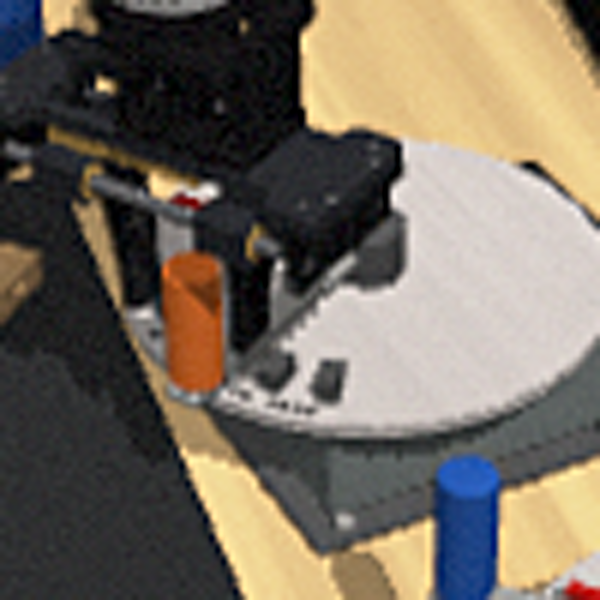

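Released; the grip stays put at (195,322), with the arm just left of tooth 4. Backing up now, correcting the small sideways drift as I rise.

```bash
python3 -m handwheel '[{"xyz":[-0.1,-0.2,1.5],"angular":[0,0,0]},{"xyz":[0,0,2],"angular":[0,0,0]},{"xyz":[0,0,3],"angular":[0,0,0]},{"xyz":[0,0,3],"angular":[0,0,0]},{"xyz":[0,0,3],"angular":[0,0,0]}]'
python3 -m handwheel '[{"xyz":[0,4,1],"angular":[0,0,0]},{"xyz":[0,4,0],"angular":[0,0,0]},{"xyz":[0,4,0],"angular":[0,0,0]},{"xyz":[0,4,0],"angular":[0,0,0]},{"xyz":[0,4,0],"angular":[0,0,0]}]'
python3 -m handwheel '[{"xyz":[0,4,0],"angular":[0,0,0]},{"xyz":[0,4,0],"angular":[0,0,0]},{"xyz":[0,0,0],"angular":[0,0,0]},{"xyz":[0,0,0],"angular":[0,0,0]}]'
python3 - <<'E'
from h import *;import cv2
b=get_image("side")["pixels"][120:220,200:330];a=get_image("top")["pixels"][130:250,170:290]
cv2.imwrite("pics/s7.png",cv2.resize(b,None,fx=6,fy=6,interpolation=cv2.INTER_CUBIC))
cv2.imwrite("pics/t7.png",cv2.resize(a,None,fx=5,fy=5,interpolation=cv2.INTER_CUBIC))
E
python3 st.py
```

```text
time: 7.67
position: [0.4658, 0.089, 0.2639]
tool_rot: [-1.68, 0.824, 1.692]
ft_force: [0.9, 0.1, 0.4]
grip_width: 0.691
time: 8.08
position: [0.4716, 0.2858, 0.2855]
tool_rot: [-1.673, 0.826, 1.66]
ft_force: [1.0, -0.5, 0.4]
grip_width: 0.687
time: 8.42
position: [0.4665, 0.3809, 0.2829]
tool_rot: [-1.678, 0.814, 1.674]
ft_force: [0.6, -0.8, 0.4]
grip_width: 0.691
t 8.52 tcp [0.466  0.3802 0.2829] gp [0.466  0.3801 0.3019] x [ 0.003  0.005 -1.   ] jawang 2.231 F [-0.1  0.1  0.5] w 60.3mm polar 2.105 0.2337
```

View pics/s7.png

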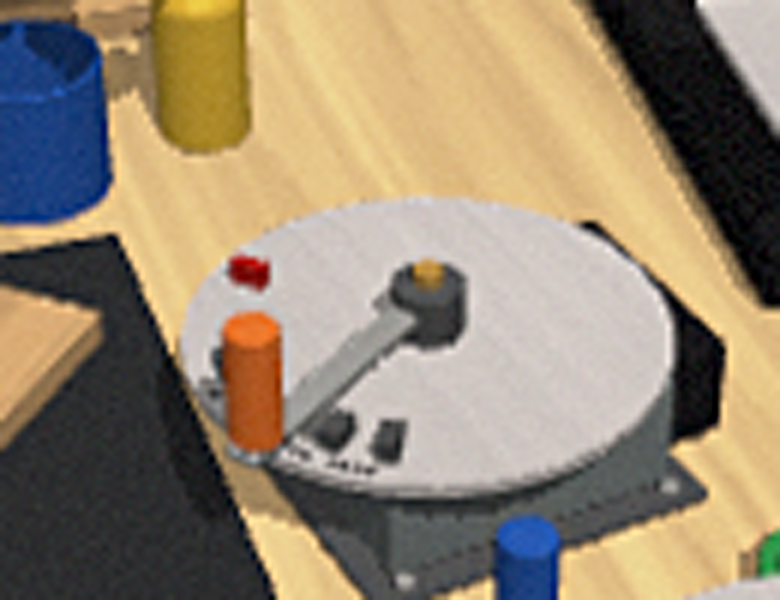

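View pics/t7.png

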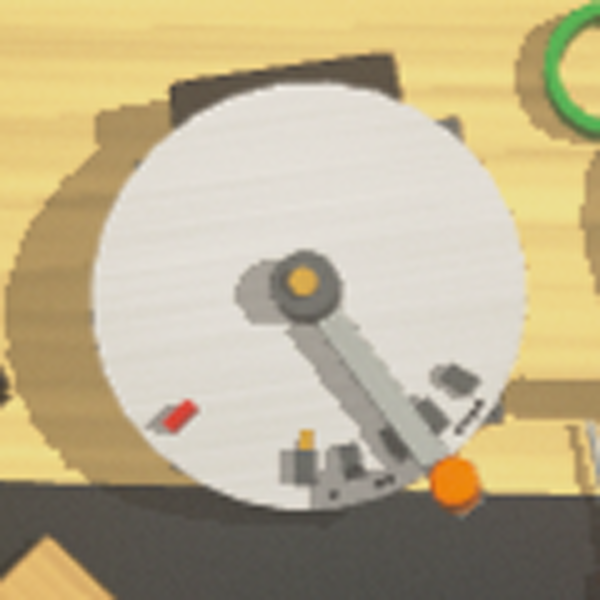

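The arm lies between the third tooth (391,443) and the fourth (430,414). The first two teeth with one and two dots are on its left. I'll check the height by triangulating the grip top from top (456,482) and side (252,328), with the initial down state as reference.

```bash
python3 - <<'E'
from h import *
import cv2
P={n:K[n]@np.linalg.inv(T[n])[:3] for n in K}
for nm,(t,s) in {"before":((138,489),(147,146)),"after":((456,482),(252,328))}.items():
    a=np.array([170+(t[0]+.5)/5-.5,130+(t[1]+.5)/5-.5]);b=np.array([200+(s[0]+.5)/6-.5,120+(s[1]+.5)/6-.5])
    X=cv2.triangulatePoints(P["top"],P["side"],a.reshape(2,1),b.reshape(2,1));X=(X[:3]/X[3]).ravel()
    g=onz("top",*a,.178)
    print(nm,X,"polar",np.arctan2(g[1]-.1793,g[0]-.5849)%6.283)
# boundaries of lift: top lens radius
E
```

```text
before [0.46344049 0.25930758 0.17578145] polar 2.5702585514903955
after [0.47084313 0.08581229 0.17726448] polar 3.814549596566538
```

```bash
python3 - <<'E'
from bench import *
print(close_job()); print(get_state()["time"])
E
```

```text
the job is handed in; nothing more can be done
None
the job is handed in; nothing more can be done
```

The orange damper lever is in its third notch (three dots), fully down and let go. I handed the job in at about 8.5 s on the robot's clock, well under the 56 s limit.

I gripped the handle, lifted it about 0.2 rad, swung it about 71° and lowered it straight into the notch. No searching for the gap was needed. I then opened the fingers, rose clear and backed away.

**Last checks**
- **Notch:** both cameras show the arm between the third and fourth teeth. Its angle in the top view is 3.815 rad, which is the notch centre I had measured beforehand.
- **Fully down:** the top of the grip triangulates to 177 mm. It was 176 mm with the lever down at the start, and 178 mm is the stated value. Resting on a tooth would have put it about 15 mm higher.
- **Bottomed:** pressing down briefly met 37 N at the same height as before the lift.
- **Released:** the wrist force was about zero after letting go, with the gripper well away.

**What disagreed or was not checked**
- While lowering, the wrist force stayed near -12 N until the lever bottomed. That is more than the 5 to 10 N expected.
- I judged the notch by where the arm sits between the teeth, because the lever's absolute swing value was only roughly known.
- I did not measure the blue damper or the other things on the bench afterwards. No forces pointed to contact with them, and those visible in the last views looked unmoved.

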